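# Load the sprung test fixture and hold it shut on its dowels

## Robot

A 7-joint arm with a two-finger parallel gripper is mounted at the origin on a cart in front of the work surface, level with it; the furniture and walls round the work are solid. World frame = base frame: x ahead of the robot, y to its left, z up, the work surface at z = 0. Lengths are in m, angles in rad, forces in N, time in s.
With the tool pointing down it reaches from about 0.4 to 0.85 m from the base axis. Payload 4.5 kg.
Tool frame: the origin (TCP) lies midway between the tips of the shut fingers; the grasp point (between the pads) lies 19 mm behind it; z points along the fingers, y is the line along which they close (so a half turn about z gives the same grasp; the last joint's range is limited). The gripper opens to 88 mm and grips with 3 to 60 N. Pads are 18 mm wide; open, the fingers measure 123 mm over their backs; the gripper's body (75 mm by 187 mm) begins 45 mm behind the grasp point.
Start: joints at [1.383, 0.689, -0.195, 1.565, 0.157, 0.902, -0.215], TCP at [0.138, -0.61, 0.239] pointing down, gripper open.
Joint ranges: [-3.01, 3.01], [-0.46, 2.08], [-1.47, 1.51], [0.13, 2.56], [-1, 4.14], [0.04, 2.09], [-2.66, 2.66]. Speed limits (rad/s): [2.57, 2.57, 3.14, 3.14, 3.14, 3.14, 3.14].

## Interface

Orientations are given as a unit quaternion [x, y, z, w].
In Python, from plant import r gives the robot as it stands.
- The arm moves only by the tool carry_out, never from a script. Its argument "plan" is a list of rows, each an object with "rot": the turn, a rotation vector about the tool's x, y, z in rad, a list of three; "xyz": the shift along the tool's x, y, z in m, a list of three; "grip": the closure in counts, from 0 (fully open) to 255 (shut). In form: [{"rot": [wx, wy, wz], "xyz": [dx, dy, dz], "grip": grip}, ...]. A call has 1 to 8 rows; each row is the pose to reach, as a shift and turn from the pose commanded when the call began, along the tool's axes at that moment; what a row does not reach only later rows make up. A row lasts 1/12 s, in which the tool goes at most 41.7 mm and 7.16 degrees, less where a joint would pass 70% of its speed; a pose out of reach is approached as far as the arm can. A call with a gripper value outside its range is refused whole. The fingers move at their own pace and stop on an object; "squeeze" is the grip in N (left out, the last holds). Time passes only in rows, so rows that repeat a pose let the fingers close. It gives the time, the measured TCP pose, the force, the opening and the grip force at its end, in the units of the state.
- r.get_state(): the state, without advancing time (a new reading comes with each control period).
- r.snapshot(name): name is "scene" or "top" or "wrist"; returns the picture (384x512x3 uint8, red, green, blue); there is no depth.
- r.camera_params(name): a dict with "fx", "fy", "cx", "cy" (pixels), "position" and "attitude" of the camera in the world; the wrist camera has in their place "hand_eye" (4x4, takes a point from camera to tool coordinates, whose origin is the TCP and whose axes are the flange's). Camera axes: x right, y down, z forward; pixel columns grow to the right and rows downward; lengths in m; the calibration is good to about 2 mm. A picture is of the moment at which its call begins: read the wrist's pose just before it. camera_params takes no time and is no camera call.
- r.finish_job(): hands the job in; it is judged then, once.
The state is a dict: "clock": time; "q": joint angles; "qd": joint speeds; "joint_torque": joint torques, N m; "tool_pos": TCP position; "eef_rot": TCP orientation; "contact_force": force on the tool from outside, world axes, zero at the start; "moment": the same for the moment, N m; "opening": opening from 0.0 (shut) to 1.0 (fully open); "finger_force": force on a finger pad.
Only numpy, scipy, OpenCV 4.12 (cv2) and the standard library are available. Lean on these libraries where they do the work, as an engineer would, in place of code of your own. Each camera call takes 0.05 s, during which the arm holds its last target. There are 200 camera calls.

## Task

Load and close the sprung conductivity test fixture: set the round ceramic specimen in its round pocket and the rectangular one in its rectangular pocket. Then thread the cover onto the two dowels, its wide hole over the thick dowel, and press it firmly down against the springs until the two halves meet face to face. The springs push it open again if it is let go, so finish while still holding the cover pressed shut for the reading, without letting go; leave the petri dish, the flask and the weighing boat where they are.

Things in the scene. Friction and masses are not known exactly. Their poses are not given: they have to be found in the camera images.
- fixture: lower half of the fixture, fixed; origin at its centre on the table, z up, y towards the thick dowel. Base plate 100 x 154 mm, on it a grey block 80 (x) x 130 (y) mm, its flat top (parting face) 34 mm up. Steel dowels on its centre line at y = +52 and -52 mm, between them a round (y = +20) and a rectangular pocket (y = -20) with sprung brass pads. Terminals on the thick-dowel end
- face_mid (a point): centre of the lower half's parting face, 34 mm above the table; axes as fixture
- dowel_thick (a point): tip of the thick dowel: 10 mm diameter, stands 28 mm above the face, its last 5 mm tapered by 3 mm a side
- dowel_thin (a point): tip of the thin dowel: 8 mm diameter, stands 28 mm above the face, its last 5 mm tapered by 3 mm a side
- pocket_round (a point): centre of the round pocket's mouth, level with the parting face: 27 mm diameter, 15 mm deep; the free pad is 8 mm below this point
- pocket_long (a point): centre of the rectangular pocket's mouth, level with the parting face: 21 mm along the fixture's x, 33 mm along its y, 15 mm deep; the free pad is 8 mm below this point
- pad_round (a joint): travel of the sprung pad in the round pocket, m: 0 free, about 0.005 when the halves meet on a 26 mm tall specimen; 2.4 N at 0, 5.4 N at 0.005
- pad_long (a joint): the same for the pad in the rectangular pocket
- round_specimen: white ceramic cylinder, 24 mm diameter, 26 mm tall, both ends bevelled 2.5 mm, standing on its end; origin at the centre of its underside, z up. It weighs about 30 g. On its free pad it stands 18 mm above the parting face
- long_specimen: white ceramic block, 18 (its x) x 30 (its y) x 26 mm tall, both ends bevelled 2.5 mm; origin at the centre of its underside, z up. About 35 g. It goes into the rectangular pocket with its y along the fixture's y (either way round) and then stands 18 mm above the parting face
- cover: upper half: grey plate 80 (x) x 130 (y) x 26 mm, face down on the table, about 0.26 kg; origin at the centre of its underside, z up, y towards its wide hole and the two 17 mm high brass terminals. Two through holes; 13 mm deep recesses below take the specimens' tops. Closed, its origin is on face_mid, y along the fixture's y; unpressed it rests 5 mm higher; closing takes about 8 N
- handle (a point): middle of the bar of the aluminium bow handle on the cover, 49 mm above its underside. The bar runs along the cover's y: 16 mm wide (x), 78 mm long, 42 to 56 mm above the underside, on posts at y = +33 and -33 mm; grip it across the cover's x
- hole_wide (a point): centre of the wide hole (11.5 mm) at the cover's underside, 52 mm from its middle towards +y; goes over the thick dowel
- hole_narrow (a point): centre of the narrow hole (9.5 mm) at the cover's underside, 52 mm from its middle towards -y; goes over the thin dowel
- petri: bystander: petri dish with lid, 62 mm across, 15 mm high; origin at the centre of its underside
- flask: bystander: conical glass flask, 64 mm across, 106 mm high; origin at the centre of its underside
- weigh_boat: bystander: white weighing boat, 50 x 60 x 14 mm; origin at the centre of its underside

How it is judged:
On the way, in this order (a step that is already met when the one before it is completed fails the run):
1. both specimens stand in their pockets on the pads, let go, before the cover is brought (horizontal distance between round_specimen and pocket_round below 0.003 m and z of round_specimen in the frame of pocket_round below -0.006 m and angle between each of round_specimen, long_specimen's own z axis and vertical below 0.12 rad and horizontal distance between long_specimen and pocket_long below 0.003 m and z of long_specimen in the frame of pocket_long below -0.006 m and contact force between the fingers and round_specimen below 0.2 N and contact force between the fingers and long_specimen below 0.2 N and horizontal distance between cover and fixture above 0.08 m), for 0.2 s.
2. the cover is threaded on both dowels, wide hole on the thick dowel (horizontal distance between hole_wide and dowel_thick below 0.003 m and horizontal distance between hole_narrow and dowel_thin below 0.003 m and z of cover in the frame of face_mid below 0.02 m).
At the end, for the whole second after the job is handed in: Still gripped or pressed (over 3 N on the cover) through the last second, the cover touches the lower half: holes within 2 mm of their dowels, gap at most 1.5 mm at both ends, both pads pushed in over 3.5 mm, each specimen within 3 mm of the centre of its own pocket (horizontal distance between hole_wide and dowel_thick below 0.002 m and horizontal distance between hole_narrow and dowel_thin below 0.002 m and z of each of hole_wide, hole_narrow in the frame of face_mid below 0.0015 m and angle between the z axis of cover and the z axis of fixture, either way round below 0.03 rad and value of joint each of pad_round, pad_long above 0.0035 m and horizontal distance between round_specimen and pocket_round below 0.003 m and horizontal distance between long_specimen and pocket_long below 0.003 m and contact force between the fingers and cover above 3 N and contact force between cover and fixture above 0.5 N); the arm keeps its last pose, push and grip.
It fails at once if the petri dish, the flask or the weighing boat is displaced by more than 20 mm (distance of any of petri, flask, weigh_boat from where it was at the start of the episode above 0.02 m).
It also fails if it takes over 62 s, if anything falls off the work surface, if the arm or the gripper's body presses on something with over 40 N, if the wrist force passes 120 N, or if a joint passes its speed limit or range.

## Working session

There is one attempt and no reset: what is moved stays moved. The work goes in short steps, Python scripts to look and compute and a tool call to move; the robot and the scene stay as the last step left them, time stands still between calls to the robot, and variables do not carry over. Pictures are saved under pics/ and viewed, at most 10 in all, crops included, and the job is handed in when it is done.

Besides the shell and the picture viewer there is one more tool, called after "Call:" as name(argument=value, ...) on one line, values as JSON. carry_out: Moves the arm, as the interface text tells. Its arguments: {"type":"object","properties":{"plan":{"type":"array"},"squeeze":{"type":"number"}},"required":["plan"]}

```bash
ls; mkdir -p pics; python3 - <<'E'
from plant import r
import cv2
for n in("scene","top"):
    im=r.snapshot(n); cv2.imwrite(f"pics/{n}0.png",im[:,:,::-1]); print(n,r.camera_params(n))
print(r.camera_params("wrist")); print(r.get_state())
E
```

```text
pics
scene {'fx': 475.6419971312921, 'fy': 475.6419971312921, 'cx': 252.83178753284838, 'cy': 196.60111886975923, 'position': array([0.1236129 , 0.79897163, 1.01064684]), 'attitude': array([-0.20319974,  0.90604825, -0.36037793,  0.08896168])}
top {'fx': 460.57531758698525, 'fy': 460.57531758698525, 'cx': 261.5455488061535, 'cy': 189.68627222776996, 'position': array([0.44780714, 0.00821865, 1.38545254]), 'attitude': array([ 0.71366017, -0.69963533,  0.02076525, -0.02771962])}
{'fx': 330.9728416368663, 'fy': 330.9728416368663, 'cx': 250.8298833744653, 'cy': 195.69040329196724, 'hand_eye': array([[ 9.74413156e-04, -9.63022431e-01, -2.69419466e-01,
         6.97582121e-02],
       [ 9.99999355e-01,  7.81181354e-04,  8.24429518e-04,
         1.04977465e-03],
       [-5.83478655e-04, -2.69420096e-01,  9.63022571e-01,
        -1.46988849e-01],
       [ 0.00000000e+00,  0.00000000e+00,  0.00000000e+00,
         1.00000000e+00]])}
{'clock': 0.1, 'q': array([ 1.38279382,  0.68987141, -0.19452088,  1.56621672,  0.15729392,
        0.90248036, -0.21509432]), 'qd': array([-0.00028757, -0.00261973, -0.00053482, -0.00378052, -0.00013662,
        0.0002013 , -0.00053195]), 'joint_torque': array([-3.76038850e-03, -5.28498030e+01, -1.27155595e+00, -1.53835380e+01,
       -5.25184732e-02,  2.00352610e-03,  6.71824000e-05]), 'tool_pos': array([ 0.13733308, -0.609163  ,  0.23801436]), 'eef_rot': array([ 9.93852239e-01,  1.10711775e-01, -1.42245976e-04, -7.80246850e-04]), 'contact_force': array([-0.40454445, -0.52832311,  0.27926961]), 'moment': array([-0.01897963,  0.01638034, -0.00237447]), 'finger_force': 0.0, 'opening': 1.0023626415300775}
```

View pics/top0.png

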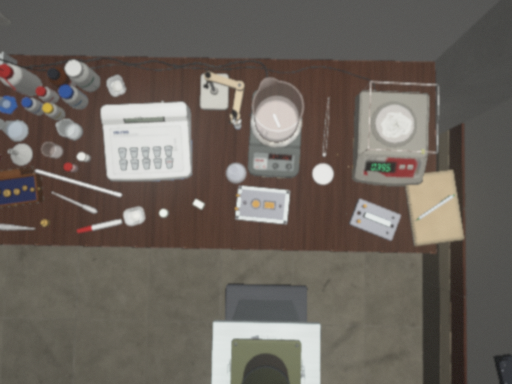

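View pics/scene0.png

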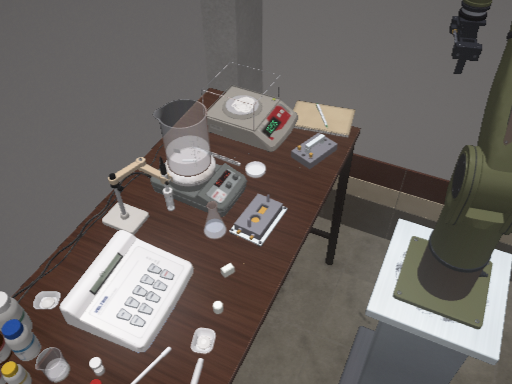

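The top view shows the round specimen at (163,213), the block at (198,204), the fixture at (263,205) with its round pocket on the left, the cover at (376,219), the flask at (236,173), the petri dish at (323,174) and the boat at (134,216). I'll enlarge this area.

```bash
cat > h.py <<'E'
from plant import r
import numpy as np, cv2
from scipy.spatial.transform import Rotation as R
def cam(n,st=None):
    c=r.camera_params(n)
    if n=="wrist":
        st=st or r.get_state(); M=R.from_quat(st["eef_rot"]).as_matrix(); H=c["hand_eye"]
        return c,M@H[:3,:3],st["tool_pos"]+M@H[:3,3]
    return c,R.from_quat(c["attitude"]).as_matrix(),c["position"]
def w(cm,u,v,z):
    c,M,p=cm; d=M@np.array([(u-c["cx"])/c["fx"],(v-c["cy"])/c["fy"],1]); return p+d*(z-p[2])/d[2]
def px(cm,P):
    c,M,p=cm; q=M.T@(np.array(P)-p); return np.array([c["cx"]+c["fx"]*q[0]/q[2],c["cy"]+c["fy"]*q[1]/q[2]])
def look(name,fn,z=None):
    st=r.get_state(); im=r.snapshot("wrist"); cv2.imwrite("pics/"+fn,im[:,:,::-1]); np.save("pics/"+fn+".npy",np.r_[st["tool_pos"],st["eef_rot"]]); return cam("wrist",st),im
def saved(fn):
    a=np.load("pics/"+fn+".npy"); return cam("wrist",dict(tool_pos=a[:3],eef_rot=a[3:]))
def move(x,y,z,yaw):
    """tool pointing down, tool y-axis horizontal with world angle yaw (mod pi): shift and turn in tool axes from now"""
    st=r.get_state(); M=R.from_quat(st["eef_rot"]).as_matrix(); best=None
    for k in(0,np.pi):
        a=yaw+k; Y=np.array([np.cos(a),np.sin(a),0]); Z=np.array([0,0,-1.]); T=np.c_[np.cross(Y,Z),Y,Z]
        rv=R.from_matrix(M.T@T).as_rotvec()
        print("shift",np.round(M.T@(np.array([x,y,z])-st["tool_pos"]),4),"turn",np.round(rv,3))
E
python3 - <<'E'
from h import *
im=cv2.imread("pics/top0.png"); c=cam("top")
a=cv2.resize(im[165:245,120:280],None,fx=5,fy=5,interpolation=2)[:400]
cv2.imwrite("pics/a.png",a)
b=cv2.resize(im[165:245,290:410],None,fx=5,fy=5,interpolation=2); cv2.imwrite("pics/b.png",b)
for n,u,v,z in[("round",163,213,.026),("long",198,204,.026),("fix",263,205,.034),("cover",376,219,.026),("flask",236,173,.05),("petri",323,174,.01),("boat",134,216,.01)]: print(n,w(c,u,v,z).round(3))
E
```

```text
round [0.466 0.312 0.026]
long [0.495 0.21  0.026]
fix [0.496 0.017 0.034]
cover [ 0.461 -0.316  0.026]
flask [0.587 0.098 0.05 ]
petri [ 0.593 -0.16   0.01 ]
boat [0.456 0.402 0.01 ]
```

View pics/a.png

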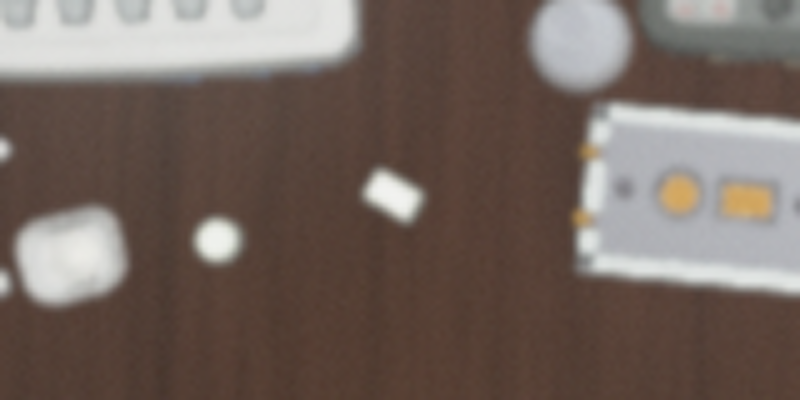

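View pics/b.png

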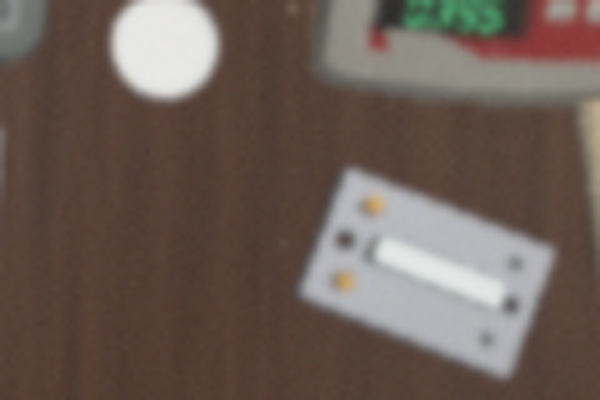

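```bash
python3 - <<'E'
from h import *
c=cam("top")
f=lambda u,v:(u/5+120,v/5+165); g=lambda u,v:(u/5+290,v/5+165)
for n,p,z in[("round",f(218,240),.026),("long",f(393,196),.026),("pr",f(679,195),.03),("pl",f(748,201),.03),("hw",g(345,240),.026),("hn",g(511,303),.026),("bar1",g(375,249),.056),("bar2",g(510,296),.056)]: print(n,w(c,*p,z).round(4))
move(.40,-.35,.24,-.7); move(.46,.15,.2,0)
E
```

```text
round [0.4664 0.3105 0.026 ]
long [0.4944 0.2077 0.026 ]
pr [0.4982 0.0386 0.03  ]
pl [ 0.4955 -0.0021  0.03  ]
hw [ 0.4779 -0.2656  0.026 ]
hn [ 0.4429 -0.3631  0.026 ]
bar1 [ 0.4724 -0.2768  0.056 ]
bar2 [ 0.447  -0.3543  0.056 ]
shift [ 0.3133 -0.195  -0.0017] turn [-0.002 -0.    -0.649]
shift [ 0.3133 -0.195  -0.0017] turn [-1.000e-03  2.000e-03  2.493e+00]
shift [ 0.4818 -0.6695  0.039 ] turn [-1.000e-03 -1.000e-03 -1.349e+00]
shift [ 0.4818 -0.6695  0.039 ] turn [-1.000e-03  1.000e-03  1.793e+00]
```

Call:
carry_out(plan=[{"rot": [0, 0, -0.1], "xyz": [0.04, -0.025, 0], "grip": 0}, {"rot": [0, 0, -0.2], "xyz": [0.075, -0.045, 0], "grip": 0}, {"rot": [0, 0, -0.3], "xyz": [0.11, -0.07, 0], "grip": 0}, {"rot": [0, 0, -0.4], "xyz": [0.145, -0.095, 0], "grip": 0}, {"rot": [0, 0, -0.5], "xyz": [0.18, -0.12, 0], "grip": 0}, {"rot": [0, 0, -0.6], "xyz": [0.215, -0.145, 0], "grip": 0}, {"rot": [0, 0, -0.7], "xyz": [0.25, -0.165, 0], "grip": 0}, {"rot": [0, 0, -0.8], "xyz": [0.285, -0.19, 0], "grip": 0}])

```text
clock: 0.77
tool_pos: [0.3684, -0.3671, 0.2387]
eef_rot: [0.871, 0.491, -0.0, 0.0]
contact_force: [0.6, -0.8, 0.6]
opening: 0.998
finger_force: 0.0
```

```bash
python3 - <<'E'
from h import *
move(.46,.15,.2,0); print(r.get_state()["tool_pos"],r.get_state()["q"].round(2))
E
```

```text
shift [ 0.4898 -0.1895  0.0386] turn [ 0.     0.    -0.544]
shift [ 0.4898 -0.1895  0.0386] turn [ 0.    -0.     2.597]
[ 0.36841122 -0.36714125  0.23865457] [ 0.95  0.57 -0.4   1.87  0.31  0.76 -0.17]
```

Call:
carry_out(plan=[{"rot": [0, 0, -0.1], "xyz": [0.035, -0.015, 0], "grip": 0}, {"rot": [0, 0, -0.2], "xyz": [0.07, -0.03, 0], "grip": 0}, {"rot": [0, 0, -0.3], "xyz": [0.105, -0.045, 0], "grip": 0}, {"rot": [0, 0, -0.4], "xyz": [0.14, -0.06, 0.01], "grip": 0}, {"rot": [0, 0, -0.45], "xyz": [0.175, -0.075, 0.02], "grip": 0}, {"rot": [0, 0, -0.5], "xyz": [0.21, -0.085, 0.03], "grip": 0}, {"rot": [0, 0, -0.54], "xyz": [0.245, -0.095, 0.04], "grip": 0}, {"rot": [0, 0, -0.54], "xyz": [0.28, -0.105, 0.04], "grip": 0}])

```text
clock: 1.43
tool_pos: [0.4228, -0.0734, 0.1973]
eef_rot: [0.71, 0.704, -0.001, -0.001]
contact_force: [-0.3, 0.3, -0.2]
opening: 0.999
finger_force: 0.0
```

```bash
python3 - <<'E'
from h import *
move(.46,.15,.2,0); print(r.get_state()["tool_pos"],r.get_state()["q"].round(2))
E
```

```text
shift [ 0.2237  0.0355 -0.0028] turn [-0.003 -0.    -0.007]
shift [ 0.2237  0.0355 -0.0028] turn [-0.     0.005  3.134]
[ 0.42283106 -0.07342315  0.19725872] [ 0.37  0.55 -0.46  2.16  0.48  0.53 -0.46]
```

Call:
carry_out(plan=[{"rot": [0, 0, 0], "xyz": [0.035, 0.005, 0], "grip": 0}, {"rot": [0, 0, 0], "xyz": [0.07, 0.01, 0], "grip": 0}, {"rot": [0, 0, 0], "xyz": [0.11, 0.016, 0], "grip": 0}, {"rot": [0, 0, 0], "xyz": [0.15, 0.024, 0], "grip": 0}, {"rot": [0, 0, 0], "xyz": [0.19, 0.03, 0], "grip": 0}, {"rot": [0, 0, 0], "xyz": [0.22, 0.035, 0], "grip": 0}, {"rot": [0, 0, 0], "xyz": [0.22, 0.035, 0], "grip": 0}, {"rot": [0, 0, 0], "xyz": [0.22, 0.035, 0], "grip": 0}])

```text
clock: 2.1
tool_pos: [0.4607, 0.1467, 0.1985]
eef_rot: [0.709, 0.705, 0.0, -0.0]
contact_force: [-0.9, -0.7, 0.3]
opening: 1.0
finger_force: 0.0
```

```bash
python3 - <<'E'
from h import *
c,im=look("wrist","w1.png")
print(r.get_state()["tool_pos"])
for n,P in[("round",(.4664,.3105,.026)),("long",(.4944,.2077,.026)),("pr",(.4982,.0386,.034)),("pl",(.4955,-.002,.034))]: print(n,px(c,P))
E
```

```text
[0.46038172 0.14436361 0.19833009]
round [255.68948991 -13.53683036]
long [285.63256952 110.8842882 ]
pr [286.11352744 277.25522739]
pl [282.69496858 310.86987128]
```

View pics/w1.png

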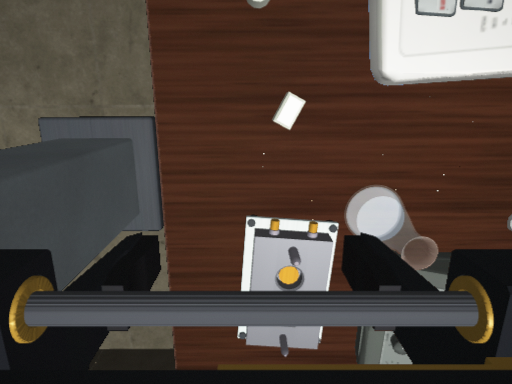

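Wrist view: the block's top is at about (289,108), the round pocket at (289,276), the fixture terminals at (275,226) and (313,228), and the flask around (378,215) with its mouth at (420,252).

```bash
cat >> h.py <<'E'
def seg(im,c,u,v,z,thr=None,half=45):
    """bright low-saturation blob near u,v -> rect in world plane z"""
    hsv=cv2.cvtColor(im,cv2.COLOR_RGB2HSV); m=((hsv[...,2]>(thr or 150))&(hsv[...,1]<60)).astype(np.uint8)
    n,l,s,ce=cv2.connectedComponentsWithStats(m); 
    k=min((k for k in range(1,n) if s[k,4]>60),key=lambda k:np.hypot(*(ce[k]-(u,v))))
    ct=max(cv2.findContours((l==k).astype(np.uint8),0,1)[0],key=len)[:,0]
    P=np.array([w(c,a,b,z)[:2] for a,b in ct]).astype(np.float32)
    rc=cv2.minAreaRect(P*1000); box=cv2.boxPoints(rc); print("px",ce[k].round(1),"area",s[k,4],"rect",np.round(rc,2) if 0 else rc); return rc
E
python3 - <<'E'
from h import *
c=saved("w1.png"); im=cv2.imread("pics/w1.png")[:,:,::-1].copy()
for t in(120,160,190,210,230): seg(im,c,289,110,.026,t)
print(im[95:128:3,270:310:3].min(2))
E
```

```text
px [288.9 110.4] area 686 rect ((497.3398742675781, 207.93194580078125), (30.5279598236084, 19.08269691467285), 61.576045989990234)
px [288.9 110.4] area 645 rect ((497.3827209472656, 207.927001953125), (29.84074592590332, 18.269607543945312), 61.56818771362305)
px [289.  110.4] area 605 rect ((497.4612121582031, 208.00225830078125), (29.303577423095703, 17.5855655670166), 62.13768768310547)
px [289.2 110.5] area 573 rect ((497.6926574707031, 207.76498413085938), (28.95684051513672, 16.76876449584961), 61.56949996948242)
px [289.6 111.1] area 484 rect ((498.08697509765625, 207.41098022460938), (27.646860122680664, 14.851176261901855), 61.64903259277344)
[[ 25  24  26  25  24  82 201 229 207  39  23  24  21  23]
 [ 23  22  22  24  26 171 237 252 251 226 174  25  23  25]
 [ 25  25  25  26  91 202 252 252 252 252 248 225  42  24]
 [ 28  30  29  38 178 245 252 252 252 252 251 194  33  31]
 [ 30  32  31  90 203 252 252 252 252 252 236  44  31  33]
 [ 26  26  47 188 247 252 252 252 252 251 169  27  26  27]
 [ 28  28 114 203 252 252 252 252 252 233  31  25  25  25]
 [ 24  61 192 249 252 252 252 252 247 126  26  25  26  26]
 [ 26 113 218 252 252 252 252 252 233  26  28  26  28  27]
 [ 26  32 166 222 251 252 252 243  96  25  25  26  27  26]
 [ 30  29  31  37 202 228 252 216  30  32  31  31  29  30]]
```

```bash
python3 - <<'E'
from h import *
move(.4977,.2078,.012,-.496)
E
```

```text
shift [0.064  0.037  0.1862] turn [-0.001  0.001  0.488]
shift [0.064  0.037  0.1862] turn [-2.000e-03 -1.000e-03 -2.654e+00]
```

Call:
carry_out(plan=[{"rot": [0, 0, 0.1], "xyz": [0.03, 0.018, 0.02], "grip": 0}, {"rot": [0, 0, 0.22], "xyz": [0.05, 0.03, 0.05], "grip": 0}, {"rot": [0, 0, 0.33], "xyz": [0.062, 0.036, 0.08], "grip": 0}, {"rot": [0, 0, 0.44], "xyz": [0.064, 0.037, 0.11], "grip": 0}, {"rot": [0, 0, 0.488], "xyz": [0.064, 0.037, 0.14], "grip": 0}, {"rot": [0, 0, 0.488], "xyz": [0.064, 0.037, 0.16], "grip": 0}, {"rot": [0, 0, 0.488], "xyz": [0.064, 0.037, 0.18], "grip": 0}, {"rot": [0, 0, 0.488], "xyz": [0.064, 0.037, 0.186], "grip": 0}])

```text
clock: 2.82
tool_pos: [0.497, 0.2051, 0.0101]
eef_rot: [0.86, 0.51, -0.003, 0.001]
contact_force: [-0.9, -0.4, 0.1]
opening: 1.001
finger_force: 0.0
```

Call:
carry_out(plan=[{"rot": [0, 0, 0], "xyz": [0, 0, 0], "grip": 0}, {"rot": [0, 0, 0], "xyz": [0, 0, 0], "grip": 120}, {"rot": [0, 0, 0], "xyz": [0, 0, 0], "grip": 255}, {"rot": [0, 0, 0], "xyz": [0, 0, 0], "grip": 255}, {"rot": [0, 0, 0], "xyz": [0, 0, 0], "grip": 255}, {"rot": [0, 0, 0], "xyz": [0, 0, 0], "grip": 255}, {"rot": [0, 0, 0], "xyz": [0, 0, 0], "grip": 255}, {"rot": [0, 0, 0], "xyz": [0, 0, 0], "grip": 255}], squeeze=15)

```text
clock: 3.48
tool_pos: [0.4986, 0.2085, 0.013]
eef_rot: [0.859, 0.512, 0.0, 0.0]
contact_force: [-1.2, -0.2, 0.0]
opening: 0.492
finger_force: 0.0
```

Call:
carry_out(plan=[{"rot": [0, 0, 0], "xyz": [0, 0, 0], "grip": 255}, {"rot": [0, 0, 0], "xyz": [0, 0, 0], "grip": 255}, {"rot": [0, 0, 0], "xyz": [0, 0, 0], "grip": 255}, {"rot": [0, 0, 0], "xyz": [0, 0, 0], "grip": 255}, {"rot": [0, 0, 0], "xyz": [0, 0, 0], "grip": 255}, {"rot": [0, 0, 0], "xyz": [0, 0, 0], "grip": 255}, {"rot": [0, 0, 0], "xyz": [0, 0, 0], "grip": 255}])

```text
clock: 4.07
tool_pos: [0.4984, 0.2084, 0.0126]
eef_rot: [0.859, 0.512, -0.0, 0.0]
contact_force: [0.1, -0.2, -0.7]
opening: 0.199
finger_force: 15.0
```

Call:
carry_out(plan=[{"rot": [0, 0, 0], "xyz": [0, 0, -0.01], "grip": 255}, {"rot": [0, 0, 0], "xyz": [0, 0, -0.04], "grip": 255}, {"rot": [0, 0, 0], "xyz": [0, 0, -0.08], "grip": 255}, {"rot": [0, 0, 0], "xyz": [0, 0, -0.11], "grip": 255}, {"rot": [0, 0, 0], "xyz": [0, 0, -0.11], "grip": 255}])

```text
clock: 4.48
tool_pos: [0.5016, 0.2099, 0.1286]
eef_rot: [0.859, 0.511, 0.005, 0.0]
contact_force: [0.2, -0.4, -0.5]
opening: 0.202
finger_force: 15.0
```

```bash
python3 - <<'E'
from h import *
move(.4955,.1,.12,-.066)
E
```

```text
shift [-0.0995  0.047   0.008 ] turn [ 0.008 -0.007 -0.432]
shift [-0.0995  0.047   0.008 ] turn [-0.01 -0.01  2.71]
```

```bash
python3 - <<'E'
from h import *
move(.49,-.06,.21,-.066)
E
```

```text
shift [-0.242   0.1191 -0.0828] turn [ 0.008 -0.007 -0.432]
shift [-0.242   0.1191 -0.0828] turn [-0.01 -0.01  2.71]
```

Call:
carry_out(plan=[{"rot": [0, 0, -0.1], "xyz": [-0.03, 0.014, -0.02], "grip": 255}, {"rot": [0, 0, -0.2], "xyz": [-0.06, 0.03, -0.04], "grip": 255}, {"rot": [0, 0, -0.3], "xyz": [-0.095, 0.046, -0.06], "grip": 255}, {"rot": [0, 0, -0.4], "xyz": [-0.13, 0.064, -0.08], "grip": 255}, {"rot": [0, 0, -0.432], "xyz": [-0.165, 0.08, -0.085], "grip": 255}, {"rot": [0, 0, -0.432], "xyz": [-0.2, 0.098, -0.085], "grip": 255}, {"rot": [0, 0, -0.432], "xyz": [-0.23, 0.113, -0.085], "grip": 255}, {"rot": [0, 0, -0.432], "xyz": [-0.242, 0.119, -0.085], "grip": 255}])

```text
clock: 5.15
tool_pos: [0.4861, -0.0678, 0.2076]
eef_rot: [0.732, 0.681, -0.002, 0.001]
contact_force: [-0.1, 0.0, -1.1]
opening: 0.202
finger_force: 15.0
```

Call:
carry_out(plan=[{"rot": [0, 0, 0], "xyz": [0, 0, 0], "grip": 255}, {"rot": [0, 0, 0], "xyz": [0, 0, 0], "grip": 255}, {"rot": [0, 0, 0], "xyz": [0, 0, 0], "grip": 255}])

```text
clock: 5.4
tool_pos: [0.4878, -0.0593, 0.2078]
eef_rot: [0.729, 0.685, 0.001, -0.0]
contact_force: [-0.0, 0.4, -0.1]
opening: 0.202
finger_force: 15.0
```

```bash
python3 - <<'E'
from h import *
c,im=look("wrist","w2.png"); st=r.get_state()
print(st["tool_pos"],st["eef_rot"],st["opening"])
cv2.imwrite("pics/w2c.png",cv2.resize(im[0:380,120:400,::-1],None,fx=1.57,fy=1.57,interpolation=2))
E
```

```text
[ 0.48784578 -0.05894328  0.20785933] [ 7.28629660e-01  6.84907612e-01  5.55197630e-04 -2.71786382e-04] 0.205246235069157
```

View pics/w2c.png

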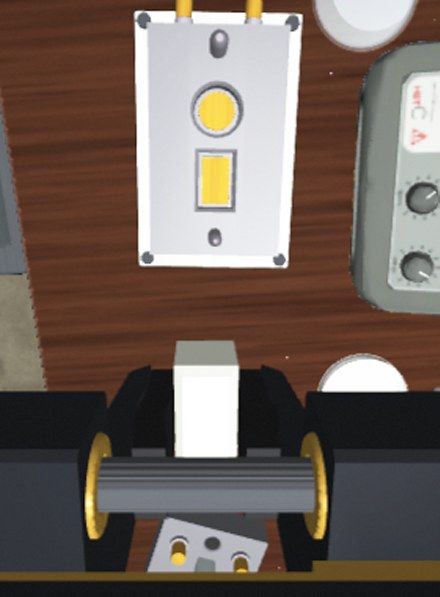

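The crop shows the fixture with the round pocket at crop (217,109), the rectangular pocket at (215,180), the thick dowel at (219,43), the thin dowel at (214,237), and the block held squarely between the fingers. Next I'll fit these accurately.

```bash
python3 - <<'E'
from h import *
c=saved("w2.png"); im=cv2.imread("pics/w2.png")[:,:,::-1].copy()
hsv=cv2.cvtColor(im,cv2.COLOR_RGB2HSV)
print(im[70,225:295:2].tolist())
print(im[114,225:295:2].tolist())
face=((abs(im.astype(int)-np.array([195,195,200])).max(2)<25)).astype(np.uint8)
y=((hsv[...,0]>15)&(hsv[...,0]<35)&(hsv[...,1]>120)).astype(np.uint8); y[:30]=0;y[140:]=0
n,l,s,ce=cv2.connectedComponentsWithStats(y)
for k in range(1,n):
    if s[k,4]>60: print("pad",ce[k].round(1),s[k],w(c,*ce[k],.026).round(4))
f=lambda u,v:(u/1.57+120,v/1.57)
for n,p,z in[("pr",f(217.5,109),.034),("pl",f(215.5,180),.034),("thick base",f(219,57),.034),("thin base",f(214,244),.034),("TL",f(135,11),.008),("TR",f(302,14),.008),("BL",f(137,266),.008),("BR",f(288,267),.008)]: print(n,w(c,*p,z).round(4))
st=np.load("pics/w2.png.npy"); M=R.from_quat(st[3:]).as_matrix()
for n,p,dz in[("topedge",f(207,362),.0145),("botedge",f(207,341),-.0115)]: print(n,M.T@(w(c,*p,st[2]+dz)-st[:3]))
E
```

```text
[[211, 212, 218], [211, 211, 219], [212, 213, 219], [212, 213, 218], [213, 214, 220], [213, 214, 220], [213, 216, 221], [216, 216, 223], [180, 182, 188], [160, 161, 168], [221, 222, 228], [248, 213, 80], [249, 215, 79], [250, 219, 81], [251, 222, 82], [249, 217, 79], [251, 222, 83], [250, 220, 81], [250, 219, 81], [250, 218, 80], [248, 211, 78], [249, 215, 80], [243, 220, 148], [198, 199, 205], [114, 115, 120], [202, 204, 209], [222, 223, 228], [222, 224, 228], [222, 224, 228], [222, 224, 228], [222, 224, 228], [222, 224, 228], [223, 225, 228], [222, 224, 228], [222, 224, 228]]
[[218, 220, 225], [219, 219, 226], [220, 221, 226], [220, 222, 226], [222, 223, 228], [221, 224, 228], [223, 224, 229], [224, 225, 229], [227, 228, 231], [218, 219, 225], [157, 159, 166], [229, 230, 233], [251, 229, 88], [251, 222, 83], [250, 219, 82], [248, 212, 79], [249, 215, 80], [249, 217, 81], [251, 223, 83], [251, 224, 83], [249, 223, 113], [189, 191, 195], [126, 128, 132], [224, 225, 228], [232, 233, 236], [230, 231, 235], [229, 230, 234], [230, 231, 235], [230, 231, 235], [230, 231, 235], [230, 231, 234], [230, 231, 235], [230, 231, 235], [231, 232, 235], [231, 232, 236]]
pad [257.6  70.4] [247  59  22  24 411] [0.5012 0.0378 0.026 ]
pad [256.8 114.2] [249 100  17  30 491] [ 0.4982 -0.0019  0.026 ]
pr [0.5019 0.0378 0.034 ]
pl [ 0.4984 -0.002   0.034 ]
thick base [0.5042 0.0653 0.034 ]
thin base [ 0.4953 -0.0405  0.034 ]
TL [0.4564 0.0981 0.008 ]
TR [0.5561 0.0903 0.008 ]
BL [ 0.4426 -0.0562  0.008 ]
BR [ 0.5448 -0.0632  0.008 ]
topedge [ 0.01569616  0.00130316 -0.01448075]
botedge [0.01260631 0.00140097 0.0115156 ]
```

```bash
python3 - <<'E'
from h import *
move(.4970,-.0022,.0385,-.084)
E
```

```text
shift [0.057  0.0056 0.1694] turn [ 0.    -0.001  0.022]
shift [0.057  0.0056 0.1694] turn [ 2.000e-03  1.000e-03 -3.119e+00]
```

Call:
carry_out(plan=[{"rot": [0, 0, 0.022], "xyz": [0.03, 0.003, 0.02], "grip": 255}, {"rot": [0, 0, 0.022], "xyz": [0.057, 0.0056, 0.05], "grip": 255}, {"rot": [0, 0, 0.022], "xyz": [0.057, 0.0056, 0.085], "grip": 255}, {"rot": [0, 0, 0.022], "xyz": [0.057, 0.0056, 0.115], "grip": 255}, {"rot": [0, 0, 0.022], "xyz": [0.057, 0.0056, 0.14], "grip": 255}, {"rot": [0, 0, 0.022], "xyz": [0.057, 0.0056, 0.152], "grip": 255}, {"rot": [0, 0, 0.022], "xyz": [0.057, 0.0056, 0.152], "grip": 255}, {"rot": [0, 0, 0.022], "xyz": [0.057, 0.0056, 0.152], "grip": 255}])

```text
clock: 6.12
tool_pos: [0.4967, -0.0027, 0.0554]
eef_rot: [0.736, 0.677, -0.0, -0.001]
contact_force: [-0.3, -0.5, 0.2]
opening: 0.208
finger_force: 15.0
```

Call:
carry_out(plan=[{"rot": [0, 0, 0], "xyz": [0, 0, 0], "grip": 255}, {"rot": [0, 0, 0], "xyz": [0, 0, 0], "grip": 255}])

```text
clock: 6.28
tool_pos: [0.4978, -0.004, 0.0569]
eef_rot: [0.737, 0.676, 0.001, 0.001]
contact_force: [0.1, 0.6, -1.6]
opening: 0.202
finger_force: 15.0
```

```bash
python3 - <<'E'
from h import *
move(.4970,-.0022,.0385,-.084)
c,im=look("wrist","w3.png"); st=r.get_state()
print(st["tool_pos"],px(c,(.4983,-.0022,.034)))
cv2.imwrite("pics/w3c.png",cv2.resize(im[80:384,110:400,::-1],None,fx=1.9,fy=1.9,interpolation=2))
E
```

```text
shift [ 0.0017 -0.001   0.0184] turn [ 0.002 -0.001 -0.002]
shift [ 0.0017 -0.001   0.0184] turn [-1.000e-03 -4.000e-03  3.139e+00]
[ 0.49777199 -0.00423529  0.05684488] [249.61100578 229.00139752]
```

View pics/w3c.png

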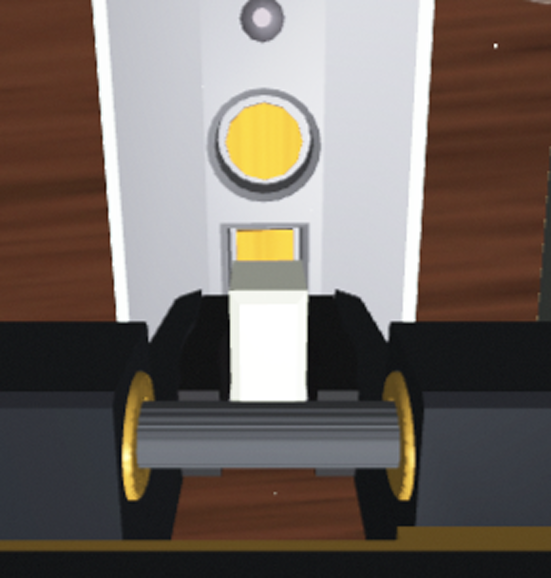

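The block hovers over the rectangular pocket, about 4 crop px (1 mm) to the right of it. The pocket's outer rim spans columns 220–309 with its front edge at row 224, and the block's bottom edge is at row 261.

```bash
python3 - <<'E'
from h import *
c=saved("w3.png"); st=np.load("pics/w3.png.npy"); M=R.from_quat(st[3:]).as_matrix()
f=lambda u,v:(u/1.9+110,v/1.9+80)
for n,p,z in[("mouth front outer",f(264.5,224),.034),("round far",f(264,88),.034),("round near",f(264,200),.034),("left",f(208,143),.034),("right",f(321,143),.034),("blockbot",f(268,261),st[2]-.0125),("blocktop",f(268,291),st[2]+.0135),("thicktip",f(262,18),.062)]: print(n,(M.T@(w(c,*p,z)-st[:3])*1000).round(1))
E
```

```text
mouth front outer [19.5  0.  22.9]
round far [57.  -0.1 22.9]
round near [26.5 -0.1 22.9]
left [ 42.4 -15.3  22.9]
right [42.4 15.4 22.9]
blockbot [12.2  1.  12.5]
blocktop [ 14.1   1.  -13.5]
thicktip [73.7 -0.4 -5.1]
```

Call:
carry_out(plan=[{"rot": [0, 0, 0], "xyz": [0.0017, -0.001, 0.003], "grip": 255}, {"rot": [0, 0, 0], "xyz": [0.0017, -0.001, 0.006], "grip": 255}, {"rot": [0, 0, 0], "xyz": [0.0017, -0.001, 0.009], "grip": 255}, {"rot": [0, 0, 0], "xyz": [0.0017, -0.001, 0.012], "grip": 255}, {"rot": [0, 0, 0], "xyz": [0.0017, -0.001, 0.015], "grip": 255}, {"rot": [0, 0, 0], "xyz": [0.0017, -0.001, 0.0165], "grip": 255}, {"rot": [0, 0, 0], "xyz": [0.0017, -0.001, 0.0165], "grip": 255}])

```text
clock: 6.92
tool_pos: [0.4963, -0.0019, 0.0388]
eef_rot: [0.737, 0.676, 0.001, -0.0]
contact_force: [0.1, 2.0, -2.9]
opening: 0.202
finger_force: 15.0
```

Call:
carry_out(plan=[{"rot": [0, 0, 0], "xyz": [0, 0, 0], "grip": 150}, {"rot": [0, 0, 0], "xyz": [0, 0, 0], "grip": 150}, {"rot": [0, 0, 0], "xyz": [0, 0, 0], "grip": 150}, {"rot": [0, 0, 0], "xyz": [0, 0, 0], "grip": 100}, {"rot": [0, 0, 0], "xyz": [0, 0, 0], "grip": 100}, {"rot": [0, 0, 0], "xyz": [0, 0, -0.03], "grip": 0}, {"rot": [0, 0, 0], "xyz": [0, 0, -0.07], "grip": 0}, {"rot": [0, 0, 0], "xyz": [0, 0, -0.1], "grip": 0}])

```text
clock: 7.58
tool_pos: [0.4958, -0.0029, 0.1409]
eef_rot: [0.737, 0.676, -0.0, -0.0]
contact_force: [-0.1, -0.6, 0.5]
opening: 0.762
finger_force: 0.0
```

```bash
python3 - <<'E'
from h import *
move(.4664,.24,.2,-.084)
E
```

```text
shift [ 0.2394 -0.0504 -0.0592] turn [-0.001  0.    -0.003]
shift [ 0.2394 -0.0504 -0.0592] turn [1.000e-03 1.000e-03 3.139e+00]
```

Call:
carry_out(plan=[{"rot": [0, 0, 0], "xyz": [0.03, -0.006, -0.02], "grip": 0}, {"rot": [0, 0, 0], "xyz": [0.065, -0.014, -0.04], "grip": 0}, {"rot": [0, 0, 0], "xyz": [0.1, -0.021, -0.05], "grip": 0}, {"rot": [0, 0, 0], "xyz": [0.14, -0.03, -0.05], "grip": 0}, {"rot": [0, 0, 0], "xyz": [0.18, -0.038, -0.05], "grip": 0}, {"rot": [0, 0, 0], "xyz": [0.22, -0.046, -0.05], "grip": 0}, {"rot": [0, 0, 0], "xyz": [0.24, -0.05, -0.05], "grip": 0}, {"rot": [0, 0, 0], "xyz": [0.24, -0.05, -0.05], "grip": 0}])

```text
clock: 8.25
tool_pos: [0.4656, 0.2477, 0.1898]
eef_rot: [0.734, 0.679, 0.002, -0.002]
contact_force: [0.3, 0.1, -0.6]
opening: 1.001
finger_force: 0.0
```

Call:
carry_out(plan=[{"rot": [0, 0, 0], "xyz": [0, 0, 0], "grip": 0}, {"rot": [0, 0, 0], "xyz": [0, 0, 0], "grip": 0}, {"rot": [0, 0, 0], "xyz": [0, 0, 0], "grip": 0}])

```text
clock: 8.5
tool_pos: [0.4675, 0.2382, 0.189]
eef_rot: [0.738, 0.675, -0.001, 0.001]
contact_force: [-0.8, -0.2, -0.4]
opening: 0.998
finger_force: 0.0
```

```bash
python3 - <<'E'
from h import *
c,im=look("wrist","w4.png"); u,v=px(c,(.4664,.3105,.026)); print(u,v)
for t in(160,200):
    rc=seg(im,c,u,v,.026,t)
(x,y),_,_=rc
move(x/1000-.001,y/1000,.0125,-.084)
E
```

```text
241.3845985749248 98.39262899443528
px [244.   96.8] area 549 rect ((468.8183288574219, 311.3726501464844), (22.355207443237305, 21.61405372619629), 84.90486907958984)
px [244.3  96.9] area 495 rect ((469.30401611328125, 311.76959228515625), (21.47826385498047, 20.70977020263672), 84.90375518798828)
shift [ 0.0734 -0.0058  0.1764] turn [-0.     0.002 -0.006]
shift [ 0.0734 -0.0058  0.1764] turn [3.000e-03 0.000e+00 3.136e+00]
```

Call:
carry_out(plan=[{"rot": [0, 0, 0], "xyz": [0.035, -0.003, 0.02], "grip": 0}, {"rot": [0, 0, 0], "xyz": [0.065, -0.005, 0.045], "grip": 0}, {"rot": [0, 0, 0], "xyz": [0.073, -0.006, 0.08], "grip": 0}, {"rot": [0, 0, 0], "xyz": [0.073, -0.006, 0.115], "grip": 0}, {"rot": [0, 0, 0], "xyz": [0.073, -0.006, 0.145], "grip": 0}, {"rot": [0, 0, 0], "xyz": [0.073, -0.006, 0.165], "grip": 0}, {"rot": [0, 0, 0], "xyz": [0.073, -0.006, 0.176], "grip": 0}, {"rot": [0, 0, 0], "xyz": [0.073, -0.006, 0.176], "grip": 60}])

```text
clock: 9.22
tool_pos: [0.4668, 0.3119, 0.0111]
eef_rot: [0.738, 0.675, -0.002, 0.0]
contact_force: [0.4, -0.7, 0.3]
opening: 0.946
finger_force: 0.0
```

Call:
carry_out(plan=[{"rot": [0, 0, 0], "xyz": [0, 0, 0], "grip": 255}, {"rot": [0, 0, 0], "xyz": [0, 0, 0], "grip": 255}, {"rot": [0, 0, 0], "xyz": [0, 0, 0], "grip": 255}, {"rot": [0, 0, 0], "xyz": [0, 0, 0], "grip": 255}, {"rot": [0, 0, 0], "xyz": [0, 0, 0], "grip": 255}, {"rot": [0, 0, 0], "xyz": [0, 0, 0], "grip": 255}, {"rot": [0, 0, 0], "xyz": [0, 0, 0], "grip": 255}, {"rot": [0, 0, 0], "xyz": [0, 0, 0], "grip": 255}])

```text
clock: 9.88
tool_pos: [0.4676, 0.3139, 0.0133]
eef_rot: [0.737, 0.676, 0.0, 0.0]
contact_force: [-0.4, -0.1, 0.3]
opening: 0.341
finger_force: 0.0
```

Call:
carry_out(plan=[{"rot": [0, 0, 0], "xyz": [0, 0, 0], "grip": 255}, {"rot": [0, 0, 0], "xyz": [0, 0, 0], "grip": 255}, {"rot": [0, 0, 0], "xyz": [0, 0, 0], "grip": 255}, {"rot": [0, 0, 0], "xyz": [0, 0, 0], "grip": 255}, {"rot": [0, 0, 0], "xyz": [0, 0, 0], "grip": 255}])

```text
clock: 10.3
tool_pos: [0.4675, 0.3139, 0.0132]
eef_rot: [0.737, 0.676, 0.0, 0.0]
contact_force: [0.4, -1.3, 0.9]
opening: 0.262
finger_force: 15.0
```

Call:
carry_out(plan=[{"rot": [0, 0, 0], "xyz": [0, 0, -0.01], "grip": 255}, {"rot": [0, 0, 0], "xyz": [0, 0, -0.04], "grip": 255}, {"rot": [0, 0, 0], "xyz": [0, 0, -0.08], "grip": 255}, {"rot": [0, 0, 0], "xyz": [-0.02, 0.003, -0.11], "grip": 255}, {"rot": [0, 0, 0], "xyz": [-0.055, 0.009, -0.13], "grip": 255}, {"rot": [0, 0, 0], "xyz": [-0.09, 0.015, -0.13], "grip": 255}, {"rot": [0, 0, 0], "xyz": [-0.125, 0.021, -0.13], "grip": 255}, {"rot": [0, 0, 0], "xyz": [-0.16, 0.028, -0.13], "grip": 255}])

```text
clock: 10.97
tool_pos: [0.4815, 0.1505, 0.1444]
eef_rot: [0.737, 0.676, 0.001, 0.0]
contact_force: [0.9, -0.7, -0.8]
opening: 0.261
finger_force: 15.0
```

```bash
python3 - <<'E'
from h import *
c,im=look("wrist","w5.png"); move(.5004,.0376,.057,-.084)
E
```

```text
shift [-0.0988  0.0285  0.0875] turn [-0.001  0.011 -0.013]
shift [-0.0988  0.0285  0.0875] turn [1.600e-02 1.000e-03 3.128e+00]
```

Call:
carry_out(plan=[{"rot": [0, 0, 0], "xyz": [-0.03, 0.007, 0], "grip": 255}, {"rot": [0, 0, 0], "xyz": [-0.06, 0.015, 0], "grip": 255}, {"rot": [0, 0, 0], "xyz": [-0.09, 0.022, 0.005], "grip": 255}, {"rot": [0, 0, 0], "xyz": [-0.11, 0.028, 0.025], "grip": 255}, {"rot": [0, 0, 0], "xyz": [-0.1125, 0.028, 0.05], "grip": 255}, {"rot": [0, 0, 0], "xyz": [-0.1125, 0.028, 0.075], "grip": 255}, {"rot": [0, 0, 0], "xyz": [-0.1125, 0.028, 0.086], "grip": 255}, {"rot": [0, 0, 0], "xyz": [-0.1125, 0.028, 0.086], "grip": 255}])

```text
clock: 11.68
tool_pos: [0.4983, 0.0373, 0.0555]
eef_rot: [0.737, 0.676, -0.002, -0.001]
contact_force: [0.2, 0.6, -1.5]
opening: 0.264
finger_force: 15.0
```

Call:
carry_out(plan=[{"rot": [0, 0, 0], "xyz": [0, 0, 0], "grip": 255}, {"rot": [0, 0, 0], "xyz": [0, 0, 0], "grip": 255}, {"rot": [0, 0, 0], "xyz": [0, 0, 0], "grip": 255}, {"rot": [0, 0, 0], "xyz": [0, 0, 0], "grip": 255}])

```text
clock: 12.02
tool_pos: [0.5003, 0.0377, 0.0582]
eef_rot: [0.737, 0.676, 0.001, 0.001]
contact_force: [-0.1, 0.3, 0.4]
opening: 0.262
finger_force: 15.0
```

```bash
python3 - <<'E'
from h import *
c,im=look("wrist","w6.png"); move(.5004,.0376,.057,-.084)
cv2.imwrite("pics/w6c.png",cv2.resize(im[80:384,110:400,::-1],None,fx=1.9,fy=1.9,interpolation=2))
E
```

```text
shift [-0.      0.0002  0.0011] turn [ 0.002 -0.    -0.003]
shift [-0.      0.0002  0.0011] turn [-1.000e-03 -3.000e-03  3.139e+00]
```

View pics/w6c.png

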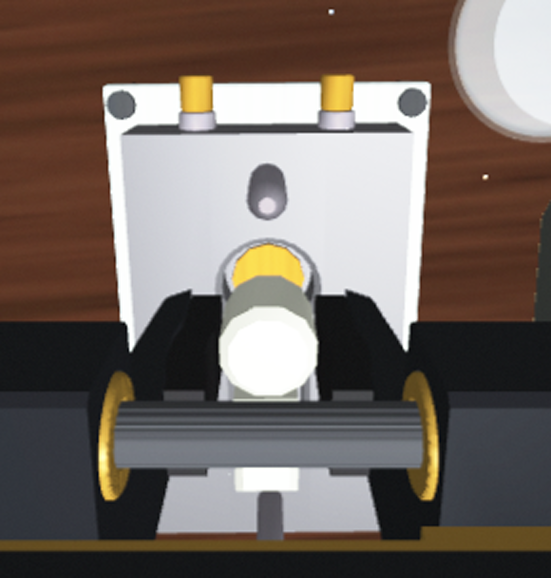

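The cylinder's top is centred at crop (268,351). The round pocket's far rim is at row 238 and its side rim at columns 216 and 321. The block stands in its pocket, at (266,470).

```bash
python3 - <<'E'
from h import *
c=saved("w6.png"); st=np.load("pics/w6.png.npy"); M=R.from_quat(st[3:]).as_matrix()
f=lambda u,v:(u/1.9+110,v/1.9+80)
for n,p,z in[("mouth far outer",f(267,238),.034),("left",f(216,285),.034),("right",f(321,285),.034),("cyl c",f(268,351),st[2]+.013),("cyl near",f(268,397),st[2]+.013),("cyl far",f(268,306),st[2]+.013),("cyl bot far",f(268,276),st[2]-.013),("thick base",f(266,218),.034),("thicktip",f(267,204),.062),("thin tip",f(270,494),.062)]: print(n,(M.T@(w(c,*p,z)-st[:3])*1000).round(1))
E
```

```text
mouth far outer [15.   0.8 24.2]
left [  0.7 -14.1  24.2]
right [ 0.7 16.5 24.3]
cyl c [ -1.2   1.  -13. ]
cyl near [-13.4   1.  -13. ]
cyl far [ 10.2   1.  -13. ]
cyl bot far [ 7.7  1.  13. ]
thick base [20.9  0.5 24.2]
thicktip [32.1  0.7 -3.8]
thin tip [-48.5   1.6  -3.8]
```

Call:
carry_out(plan=[{"rot": [0, 0, 0], "xyz": [0.0015, 0, 0.003], "grip": 255}, {"rot": [0, 0, 0], "xyz": [0.0015, 0, 0.006], "grip": 255}, {"rot": [0, 0, 0], "xyz": [0.0015, 0, 0.009], "grip": 255}, {"rot": [0, 0, 0], "xyz": [0.0015, 0, 0.012], "grip": 255}, {"rot": [0, 0, 0], "xyz": [0.0015, 0, 0.015], "grip": 255}, {"rot": [0, 0, 0], "xyz": [0.0015, 0, 0.017], "grip": 255}, {"rot": [0, 0, 0], "xyz": [0.0015, 0, 0.0175], "grip": 255}, {"rot": [0, 0, 0], "xyz": [0.0015, 0, 0.0175], "grip": 255}])

```text
clock: 12.73
tool_pos: [0.4996, 0.039, 0.0395]
eef_rot: [0.737, 0.676, -0.0, -0.0]
contact_force: [0.3, 0.2, -0.8]
opening: 0.267
finger_force: 15.0
```

Call:
carry_out(plan=[{"rot": [0, 0, 0], "xyz": [0, 0, 0], "grip": 130}, {"rot": [0, 0, 0], "xyz": [0, 0, 0], "grip": 130}, {"rot": [0, 0, 0], "xyz": [0, 0, 0], "grip": 130}, {"rot": [0, 0, 0], "xyz": [0, 0, 0], "grip": 80}, {"rot": [0, 0, 0], "xyz": [0, 0, 0], "grip": 80}, {"rot": [0, 0, 0], "xyz": [0, 0, -0.03], "grip": 0}, {"rot": [0, 0, 0], "xyz": [0, 0, -0.07], "grip": 0}, {"rot": [0, 0, 0], "xyz": [0, 0, -0.11], "grip": 0}])

```text
clock: 13.4
tool_pos: [0.4986, 0.0389, 0.1504]
eef_rot: [0.737, 0.676, -0.001, -0.001]
contact_force: [0.4, -0.7, 0.3]
opening: 0.845
finger_force: 0.0
```

Call:
carry_out(plan=[{"rot": [0, 0, 0], "xyz": [-0.04, -0.001, -0.02], "grip": 0}, {"rot": [0, 0, 0], "xyz": [-0.08, -0.002, -0.04], "grip": 0}, {"rot": [0, 0, 0], "xyz": [-0.1, -0.003, -0.05], "grip": 0}, {"rot": [0, 0, 0], "xyz": [-0.1, -0.003, -0.05], "grip": 0}, {"rot": [0, 0, 0], "xyz": [-0.1, -0.003, -0.05], "grip": 0}, {"rot": [0, 0, 0], "xyz": [-0.1, -0.003, -0.05], "grip": 0}, {"rot": [0, 0, 0], "xyz": [-0.1, -0.003, -0.05], "grip": 0}])

```text
clock: 13.98
tool_pos: [0.4879, -0.0588, 0.1993]
eef_rot: [0.736, 0.677, 0.0, -0.001]
contact_force: [-0.4, -0.6, -0.3]
opening: 0.999
finger_force: 0.0
```

```bash
python3 - <<'E'
from h import *
c,im=look("wrist","w7.png"); print(r.get_state()["tool_pos"])
cv2.imwrite("pics/w7c.png",cv2.resize(im[0:384,120:400,::-1],None,fx=1.56,fy=1.56,interpolation=2))
move(.43,-.40,.21,-.345)
E
```

```text
[ 0.48794712 -0.05867018  0.19923626]
shift [-0.345  -0.0291 -0.011 ] turn [-0.001 -0.001  0.261]
shift [-0.345  -0.0291 -0.011 ] turn [ 1.000e-03 -1.000e-03 -2.881e+00]
```

View pics/w7c.png

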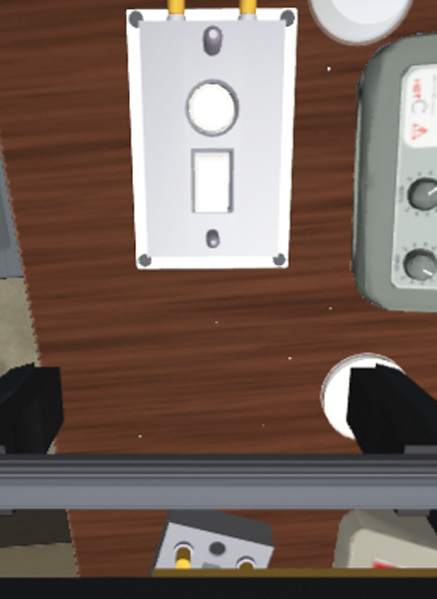

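Both specimens sit in their pockets, the round one at (212,107) and the block at (212,182). Next is the cover.

Call:
carry_out(plan=[{"rot": [0, 0, 0.03], "xyz": [-0.035, -0.003, 0], "grip": 0}, {"rot": [0, 0, 0.06], "xyz": [-0.07, -0.006, 0], "grip": 0}, {"rot": [0, 0, 0.1], "xyz": [-0.11, -0.009, 0], "grip": 0}, {"rot": [0, 0, 0.14], "xyz": [-0.15, -0.013, 0], "grip": 0}, {"rot": [0, 0, 0.18], "xyz": [-0.19, -0.016, 0], "grip": 0}, {"rot": [0, 0, 0.22], "xyz": [-0.23, -0.02, 0], "grip": 0}, {"rot": [0, 0, 0.24], "xyz": [-0.27, -0.023, 0], "grip": 0}, {"rot": [0, 0, 0.26], "xyz": [-0.305, -0.026, 0], "grip": 0}])

```text
clock: 14.7
tool_pos: [0.4353, -0.3634, 0.199]
eef_rot: [0.819, 0.574, -0.0, -0.0]
contact_force: [1.1, 0.2, 0.3]
opening: 1.001
finger_force: 0.0
```

Call:
carry_out(plan=[{"rot": [0, 0, 0], "xyz": [-0.025, 0.005, -0.01], "grip": 0}, {"rot": [0, 0, 0], "xyz": [-0.045, 0.009, -0.01], "grip": 0}, {"rot": [0, 0, 0], "xyz": [-0.045, 0.009, -0.01], "grip": 0}, {"rot": [0, 0, 0], "xyz": [-0.045, 0.009, -0.01], "grip": 0}, {"rot": [0, 0, 0], "xyz": [-0.045, 0.009, -0.01], "grip": 0}, {"rot": [0, 0, 0], "xyz": [-0.045, 0.009, -0.01], "grip": 0}])

```text
clock: 15.2
tool_pos: [0.4298, -0.4047, 0.2094]
eef_rot: [0.817, 0.576, 0.0, -0.001]
contact_force: [-0.1, -0.3, -0.1]
opening: 0.998
finger_force: 0.0
```

```bash
python3 - <<'E'
from h import *
c,im=look("wrist","w8.png"); print(r.get_state()["tool_pos"])
C=(.4604,-.3144,.056); u,v=px(c,C); print(u,v, px(c,(.4779,-.2656,.026)),px(c,(.4429,-.3631,.026)))
for t in(170,200,225): seg(im,c,u,v,.056,t)
hsv=cv2.cvtColor(im,cv2.COLOR_RGB2HSV)
y=((hsv[...,0]>12)&(hsv[...,0]<35)&(hsv[...,1]>110)&(hsv[...,2]>100)).astype(np.uint8)
n,l,s,ce=cv2.connectedComponentsWithStats(y)
for k in range(1,n):
    if s[k,4]>25: print("brass",ce[k].round(1),s[k],w(c,*ce[k],.036).round(4))
g=im.mean(2); u,v=int(u),int(v); print(g[v-60:v+75:5,u-60:u+61:5].astype(int))
E
```

```text
[ 0.42978563 -0.40497502  0.20956106]
247.80344757593346 70.67980872566005 [248.09119985  12.39321554] [248.05393734 129.68766708]
px [250.4  72.4] area 11210 rect ((461.06842041015625, -318.5518493652344), (116.03192901611328, 72.22766876220703), 69.41963958740234)
px [262.   94.1] area 5003 rect ((463.88543701171875, -328.3802795410156), (99.1656494140625, 59.2502326965332), 69.38259887695312)
px [250.3  69. ] area 1537 rect ((462.2550048828125, -315.49395751953125), (76.04340362548828, 13.90479850769043), 69.48407745361328)
brass [223.1  15.6] [217   8  13  16 152] [ 0.4558 -0.2629  0.036 ]
brass [278.9  16.2] [273   9  13  16 144] [ 0.5015 -0.2797  0.036 ]
brass [ 22.3 309.5] [  9 278  42  65 816] [ 0.1403 -0.4633  0.036 ]
brass [486.4 316.7] [473 284  21  59 372] [ 0.6251 -0.6457  0.036 ]
[[ 52  49  47  46 155 173 174 160 156 177 178 179  64  54  90 182 183 183
  161 159 184 185  54  52  49]
 [ 45  48  42  46 157 175 146 157 160 170 178 180  48  44  76 183 183 167
  157 160 186 186  48  49  48]
 [ 43  49  49  51 157 176 171 158  93 170 180 183 179 118 185 185 186 135
  158 158 1
[... 1840 characters left out ...]
93 195 197 230 250 250 242 204 205 206
  207 209 211  65  46  47  50]
 [ 49  47  50  51  49 188 189 192 193 196 198 224 247 248 235 204 206 207
  210 211 212  48  50  53  51]
 [ 52  50  49  47  49 189 190 160 175 197 199 200 206 207 207 206 207 208
  209 211 214  52  51  49  53]
 [ 45  48  45  52  50 188 192  94  90 198 199 201 161 182 206 207 208  94
   91 211 215  54  51  43  44]
 [ 48  50  44  45  47 191 192 194 195 199 199 203  46  49 207 208 210 210
  213 214 216  44  47  45  43]
 [ 43  44  49  51  54 190 192 195 196 199 201 204 118 139 208 209 211 212
  214 216 217  43  46  45  48]
 [ 49  50  53  49  53 191 193 195 197 199 201 203 206 207 209 210 211 214
  215 217 218  46  53  58  57]]
```

```bash
python3 - <<'E'
from h import *
move(.4612,-.3152,.031,-.358)
c=saved("w8.png"); im=cv2.imread("pics/w8.png"); g=im.mean(2)
for nm,(a,b,cc,d) in{"hn":(115,145,238,262),"hw":(3,26,238,262)}.items():
    m=(g[a:b,cc:d]<120); ys,xs=np.nonzero(m); print(nm,xs.mean()+cc,ys.mean()+a,m.sum(),w(c,xs.mean()+cc,ys.mean()+a,.026).round(4))
E
```

```text
shift [ 0.0949 -0.0005  0.1787] turn [-0.001 -0.001  0.015]
shift [ 0.0949 -0.0005  0.1787] turn [ 2.000e-03 -1.000e-03 -3.127e+00]
hn 248.71 132.48 100 [ 0.4426 -0.3659  0.026 ]
hw 251.18072289156626 12.493975903614459 166 [ 0.4805 -0.2666  0.026 ]
```

Call:
carry_out(plan=[{"rot": [0, 0, 0.015], "xyz": [0.03, 0, 0], "grip": 0}, {"rot": [0, 0, 0.015], "xyz": [0.065, -0.0005, 0.01], "grip": 0}, {"rot": [0, 0, 0.015], "xyz": [0.09, -0.0005, 0.03], "grip": 0}, {"rot": [0, 0, 0.015], "xyz": [0.095, -0.0005, 0.06], "grip": 0}, {"rot": [0, 0, 0.015], "xyz": [0.095, -0.0005, 0.09], "grip": 0}, {"rot": [0, 0, 0.015], "xyz": [0.095, -0.0005, 0.115], "grip": 0}, {"rot": [0, 0, 0.015], "xyz": [0.095, -0.0005, 0.13], "grip": 0}, {"rot": [0, 0, 0.015], "xyz": [0.095, -0.0005, 0.13], "grip": 0}])

```text
clock: 15.92
tool_pos: [0.4592, -0.3153, 0.0769]
eef_rot: [0.822, 0.569, -0.001, -0.003]
contact_force: [-0.4, -0.5, 0.7]
opening: 1.001
finger_force: 0.0
```

Call:
carry_out(plan=[{"rot": [0, 0, 0], "xyz": [0, 0, 0.01], "grip": 0}, {"rot": [0, 0, 0], "xyz": [0, 0, 0.02], "grip": 0}, {"rot": [0, 0, 0], "xyz": [0, 0, 0.03], "grip": 0}, {"rot": [0, 0, 0], "xyz": [0, 0, 0.04], "grip": 0}, {"rot": [0, 0, 0], "xyz": [0, 0, 0.047], "grip": 0}, {"rot": [0, 0, 0], "xyz": [0, 0, 0.048], "grip": 0}, {"rot": [0, 0, 0], "xyz": [0, 0, 0.048], "grip": 0}, {"rot": [0, 0, 0], "xyz": [0, 0, 0.048], "grip": 0}])

```text
clock: 16.58
tool_pos: [0.4608, -0.3179, 0.0319]
eef_rot: [0.823, 0.568, 0.0, 0.0]
contact_force: [0.9, 0.7, 0.5]
opening: 1.001
finger_force: 0.0
```

```bash
python3 - <<'E'
from h import *
move(.4612,-.3152,.031,-.358)
E
```

```text
shift [ 0.0026 -0.0006  0.0009] turn [ 0.     0.    -0.004]
shift [ 0.0026 -0.0006  0.0009] turn [ 0.000e+00 -1.000e-03  3.137e+00]
```

Call:
carry_out(plan=[{"rot": [0, 0, 0], "xyz": [0.0025, -0.0005, 0], "grip": 0}, {"rot": [0, 0, 0], "xyz": [0.0025, -0.0005, 0], "grip": 100}, {"rot": [0, 0, 0], "xyz": [0.0025, -0.0005, 0], "grip": 255}, {"rot": [0, 0, 0], "xyz": [0.0025, -0.0005, 0], "grip": 255}, {"rot": [0, 0, 0], "xyz": [0.0025, -0.0005, 0], "grip": 255}, {"rot": [0, 0, 0], "xyz": [0.0025, -0.0005, 0], "grip": 255}, {"rot": [0, 0, 0], "xyz": [0.0025, -0.0005, 0], "grip": 255}, {"rot": [0, 0, 0], "xyz": [0.0025, -0.0005, 0], "grip": 255}], squeeze=50)

```text
clock: 17.25
tool_pos: [0.4611, -0.3153, 0.0317]
eef_rot: [0.823, 0.568, 0.0, 0.0]
contact_force: [-0.4, -0.0, 0.3]
opening: 0.498
finger_force: 0.0
```

Call:
carry_out(plan=[{"rot": [0, 0, 0], "xyz": [0, 0, 0], "grip": 255}, {"rot": [0, 0, 0], "xyz": [0, 0, 0], "grip": 255}, {"rot": [0, 0, 0], "xyz": [0, 0, 0], "grip": 255}, {"rot": [0, 0, 0], "xyz": [0, 0, 0], "grip": 255}, {"rot": [0, 0, 0], "xyz": [0, 0, 0], "grip": 255}, {"rot": [0, 0, 0], "xyz": [0, 0, 0], "grip": 255}, {"rot": [0, 0, 0], "xyz": [0, 0, 0], "grip": 255}, {"rot": [0, 0, 0], "xyz": [0, 0, 0], "grip": 255}])

```text
clock: 17.92
tool_pos: [0.461, -0.3153, 0.0317]
eef_rot: [0.823, 0.568, -0.0, -0.0]
contact_force: [-0.3, -0.4, 0.4]
opening: 0.169
finger_force: 50.0
```

```bash
python3 - <<'E'
from h import *
move(.4612,-.3152,.031,-.358);move(.4988,.0177,.12,-.085)
E
```

```text
shift [0.0001 0.0002 0.0007] turn [-0.     0.    -0.004]
shift [0.0001 0.0002 0.0007] turn [0.    0.    3.138]
shift [ 0.3248 -0.0826 -0.0883] turn [-0.     0.    -0.277]
shift [ 0.3248 -0.0826 -0.0883] turn [0.    0.    2.865]
```

Call:
carry_out(plan=[{"rot": [0, 0, 0], "xyz": [0, 0, -0.01], "grip": 255}, {"rot": [0, 0, 0], "xyz": [0, 0, -0.03], "grip": 255}, {"rot": [0, 0, 0], "xyz": [0, 0, -0.055], "grip": 255}, {"rot": [0, 0, 0], "xyz": [0.005, -0.001, -0.08], "grip": 255}, {"rot": [0, 0, -0.03], "xyz": [0.025, -0.006, -0.1], "grip": 255}, {"rot": [0, 0, -0.06], "xyz": [0.05, -0.013, -0.105], "grip": 255}, {"rot": [0, 0, -0.09], "xyz": [0.08, -0.02, -0.105], "grip": 255}, {"rot": [0, 0, -0.12], "xyz": [0.11, -0.028, -0.105], "grip": 255}])

```text
clock: 18.58
tool_pos: [0.474, -0.2021, 0.1379]
eef_rot: [0.787, 0.616, 0.0, 0.001]
contact_force: [-0.0, 1.0, -3.2]
opening: 0.169
finger_force: 50.0
```

Call:
carry_out(plan=[{"rot": [0, 0, -0.03], "xyz": [0.029, -0.011, 0], "grip": 255}, {"rot": [0, 0, -0.06], "xyz": [0.058, -0.022, 0], "grip": 255}, {"rot": [0, 0, -0.09], "xyz": [0.087, -0.033, 0], "grip": 255}, {"rot": [0, 0, -0.12], "xyz": [0.116, -0.045, 0], "grip": 255}, {"rot": [0, 0, -0.15], "xyz": [0.145, -0.056, 0], "grip": 255}, {"rot": [0, 0, -0.157], "xyz": [0.17, -0.065, 0], "grip": 255}, {"rot": [0, 0, -0.157], "xyz": [0.19, -0.073, 0], "grip": 255}, {"rot": [0, 0, -0.157], "xyz": [0.2, -0.077, 0], "grip": 255}])

```text
clock: 19.25
tool_pos: [0.4468, 0.0139, 0.1374]
eef_rot: [0.735, 0.678, 0.001, -0.0]
contact_force: [-0.2, 0.4, -3.1]
opening: 0.171
finger_force: 50.0
```

Call:
carry_out(plan=[{"rot": [0, 0, 0], "xyz": [0, 0, 0], "grip": 255}, {"rot": [0, 0, 0], "xyz": [0, 0, 0], "grip": 255}, {"rot": [0, 0, 0], "xyz": [0, 0, 0], "grip": 255}, {"rot": [0, 0, 0], "xyz": [0, 0, 0], "grip": 255}, {"rot": [0, 0, 0], "xyz": [0, 0, 0], "grip": 255}])

```text
clock: 19.67
tool_pos: [0.4471, 0.0088, 0.1367]
eef_rot: [0.737, 0.676, -0.0, 0.0]
contact_force: [0.5, -0.5, -2.4]
opening: 0.171
finger_force: 50.0
```

```bash
python3 - <<'E'
from h import *
st=r.get_state(); print(st["opening"],st["contact_force"],st["moment"])
move(.4988,.0177,.105,-.085)
E
```

```text
0.17090330125073563 [ 0.52581771 -0.48370973 -2.38673613] [-0.03714528 -0.06928974 -0.01057579]
shift [0.0134 0.0507 0.0317] turn [-0.     0.001 -0.002]
shift [0.0134 0.0507 0.0317] turn [1.000e-03 0.000e+00 3.139e+00]
```

Call:
carry_out(plan=[{"rot": [0, 0, 0], "xyz": [0.005, 0.02, 0], "grip": 255}, {"rot": [0, 0, 0], "xyz": [0.01, 0.04, 0], "grip": 255}, {"rot": [0, 0, 0], "xyz": [0.0134, 0.0507, 0.01], "grip": 255}, {"rot": [0, 0, 0], "xyz": [0.0134, 0.0507, 0.02], "grip": 255}, {"rot": [0, 0, 0], "xyz": [0.0134, 0.0507, 0.03], "grip": 255}, {"rot": [0, 0, 0], "xyz": [0.0134, 0.0507, 0.0317], "grip": 255}, {"rot": [0, 0, 0], "xyz": [0.0134, 0.0507, 0.0317], "grip": 255}, {"rot": [0, 0, 0], "xyz": [0.0134, 0.0507, 0.0317], "grip": 255}])

```text
clock: 20.33
tool_pos: [0.4986, 0.0188, 0.1052]
eef_rot: [0.737, 0.676, -0.0, 0.0]
contact_force: [0.5, -0.1, -2.8]
opening: 0.171
finger_force: 50.0
```

Call:
carry_out(plan=[{"rot": [0, 0, 0], "xyz": [0, 0, 0], "grip": 255}, {"rot": [0, 0, 0], "xyz": [0, 0, 0], "grip": 255}, {"rot": [0, 0, 0], "xyz": [0, 0, 0], "grip": 255}, {"rot": [0, 0, 0], "xyz": [0, 0, 0], "grip": 255}])

```text
clock: 20.67
tool_pos: [0.4988, 0.0192, 0.1053]
eef_rot: [0.737, 0.676, 0.0, 0.0]
contact_force: [0.8, -0.1, -2.3]
opening: 0.169
finger_force: 50.0
```

```bash
python3 - <<'E'
from h import *
c,im=look("wrist","w9.png"); st=r.get_state(); print(st["tool_pos"])
move(.4988,.0177,.105,-.085)
top=r.snapshot("top"); cv2.imwrite("pics/top9.png",top[:,:,::-1])
a=cv2.resize(im[60:384,130:380,::-1],None,fx=1.85,fy=1.85,interpolation=2)
b=cv2.resize(top[180:230,225:300,::-1],None,fx=4.4,fy=4.4,interpolation=2)
o=np.zeros((600,800,3),np.uint8); o[:a.shape[0],:a.shape[1]]=a[:600,:800]; o[:b.shape[0],465:465+b.shape[1]]=b; cv2.imwrite("pics/w9c.png",o); print(a.shape,b.shape)
E
```

```text
[0.49882205 0.01917532 0.10528158]
shift [-0.0015  0.0001  0.0003] turn [0.001 0.    0.   ]
shift [-0.0015  0.0001  0.0003] turn [-0.000e+00  1.000e-03 -3.142e+00]
(599, 462, 3) (220, 330, 3)
```

View pics/w9c.png

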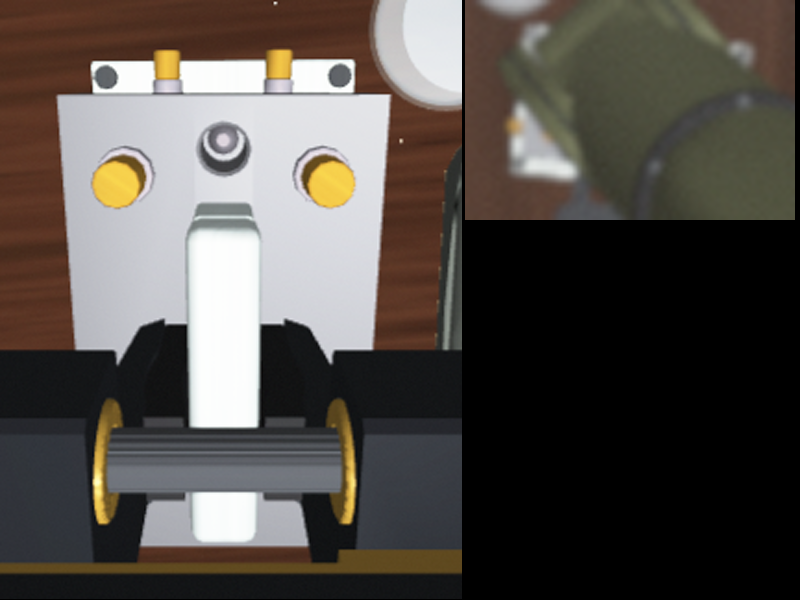

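The thick dowel's tip is visible through the wide hole: hole rim centre at about (224,148), dowel tip at about (223,140).

```bash
python3 - <<'E'
from h import *
c=saved("w9.png"); st=np.load("pics/w9.png.npy"); M=R.from_quat(st[3:]).as_matrix()
f=lambda u,v:(u/1.85+130,v/1.85+60)
T=lambda n,p,z:print(n,(M.T@(w(c,*p,z)-st[:3])*1000).round(1))
zt=st[2]-.0317+.026
T("hole",f(224,148.5),zt);T("l",f(197.5,148),zt);T("r",f(250.5,148),zt);T("far",f(224,122),zt);T("near",f(224,175),zt)
T("tip",f(222.5,140),.062)
T("barTop far end",f(224,236),st[2]-.0317+.056)
# px of predicted things
P=lambda x,y,z:(px(c,st[:3]+M@np.array([x,y,z])/1000)-[130,60])*1.85
print(P(52,1.2,5.7),P(52,1.2,31.7))
g=cv2.imread("pics/w9.png").mean(2).astype(int); print(g[124:158:1,234:268:2])
E
```

```text
hole [51.9  1.   5.7]
l [52.  -5.6  5.7]
r [52.   7.5  5.7]
far [58.3  1.   5.7]
near [45.3  1.   5.7]
tip [50.4  0.6 43.3]
barTop far end [ 37.2   1.  -24.3]
[224.88676858 148.16712459] [224.64097174 138.37838069]
[[219 220 221 223 222 223 224 225 225 226 226 227 227 228 228 228 228]
 [218 221 221 221 224 223 224 216 195 211 226 226 227 227 227 229 228]
 [218 221 221 222 223 223 194 160 152 155 172 222 227 228 228 228 228]
 [218 221 221 222 223 177 153 143 128 129 140 157 202 228 229 228 229]
 [217 221 223 223 193 147 131 110 110 112 114 129 147 223 228 228 228]
 [217 222 222 206 155 130 104 106 116 114 112 112 129 180 228 228 228]
 [217 222 221 178 149  98 102 114 125 126 122 111 162 139 220 229 228]
 [217 221 214 153 183  92 107 118 133 138 131 120 196 146 180 229 228]
 [217 221 194 160 169  95 110 154 187 167 142 128 165 192 137 229 228]
 [217 222 175 186 153  97 113 198 216 206 151 132 156 223 143 221 229]
 [217 222 158 201 134  99 116 209 218 218 166 137 126 227 140 209 229]
 [218 213 150 198 147 101 133 216 219 218 176 141 133 227 134 175 228]
 [217 202 139 196 149 100 124 218
[... 829 characters left out ...]
183 139  64  62  64  63  65  64  64  64  63  89 121 222 228]
 [214 221 217 142  83  63  64  64  64  63  64  63  62 110 157 229 228]
 [215 222 223 156 133  69  63  64  64  64  64  64  79 122 204 229 228]
 [215 222 223 193 141 117  69  63  64  64  63  81 117 158 228 230 227]
 [214 222 223 219 173 133 115  77  65  64  86 118 125 209 229 229 227]
 [213 221 223 224 218 150 132 124 122 120 121 126 189 227 229 229 226]
 [214 222 223 223 224 215 170 133 131 130 125 203 225 229 229 229 227]
 [214 222 222 224 224 225 218 202 183 188 216 226 228 229 229 229 227]
 [213 221 223 224 224 224 225 224 222 223 228 228 228 229 229 229 226]
 [213 222 223 223 224 224 226 226 227 227 227 228 228 229 229 229 227]]
```

Call:
carry_out(plan=[{"rot": [0, 0, 0], "xyz": [-0.0015, -0.0002, 0.001], "grip": 255}, {"rot": [0, 0, 0], "xyz": [-0.0015, -0.0002, 0.003], "grip": 255}, {"rot": [0, 0, 0], "xyz": [-0.0015, -0.0002, 0.006], "grip": 255}, {"rot": [0, 0, 0], "xyz": [-0.0015, -0.0002, 0.009], "grip": 255}, {"rot": [0, 0, 0], "xyz": [-0.0015, -0.0002, 0.012], "grip": 255}, {"rot": [0, 0, 0], "xyz": [-0.0015, -0.0002, 0.015], "grip": 255}, {"rot": [0, 0, 0], "xyz": [-0.0015, -0.0002, 0.018], "grip": 255}, {"rot": [0, 0, 0], "xyz": [-0.0015, -0.0002, 0.018], "grip": 255}])

```text
clock: 21.43
tool_pos: [0.4981, 0.0178, 0.0864]
eef_rot: [0.736, 0.677, -0.0, -0.0]
contact_force: [-0.0, 0.3, -1.9]
opening: 0.173
finger_force: 50.0
```

```bash
python3 - <<'E'
from h import *
st=r.get_state(); print(st["contact_force"],st["moment"]); move(.4988,.0177,.0707,-.085)
E
```

```text
[-0.00894794  0.28852078 -1.87367339] [-0.07729816 -0.16555281  0.0238602 ]
shift [-0.      0.0007  0.0157] turn [-0.001  0.     0.   ]
shift [-0.      0.0007  0.0157] turn [-0.000e+00 -1.000e-03 -3.141e+00]
```

Call:
carry_out(plan=[{"rot": [0, 0, 0], "xyz": [0, 0, 0.003], "grip": 255}, {"rot": [0, 0, 0], "xyz": [0, 0, 0.006], "grip": 255}, {"rot": [0, 0, 0], "xyz": [0, 0, 0.009], "grip": 255}, {"rot": [0, 0, 0], "xyz": [0, 0, 0.012], "grip": 255}, {"rot": [0, 0, 0], "xyz": [0, 0, 0.015], "grip": 255}, {"rot": [0, 0, 0], "xyz": [0, 0, 0.015], "grip": 255}])

```text
clock: 21.93
tool_pos: [0.4982, 0.0177, 0.0714]
eef_rot: [0.736, 0.677, -0.0, -0.0]
contact_force: [0.0, -0.6, -1.9]
opening: 0.172
finger_force: 50.0
```

```bash
python3 - <<'E'
from h import *
st=r.get_state(); print(st["tool_pos"],st["contact_force"],st["moment"]); move(.4988,.0177,.0657,-.085)
E
```

```text
[0.4982059  0.01774287 0.07144135] [ 0.03671766 -0.62470422 -1.86960232] [ 0.00695733 -0.1492531   0.0524939 ]
shift [0.     0.0006 0.0057] turn [-0.001  0.     0.   ]
shift [0.     0.0006 0.0057] turn [-0.000e+00 -1.000e-03 -3.141e+00]
```

Now press; the closed position should be near TCP z ≈ 0.0657.

Call:
carry_out(plan=[{"rot": [0, 0, 0], "xyz": [0, 0, 0.002], "grip": 255}, {"rot": [0, 0, 0], "xyz": [0, 0, 0.004], "grip": 255}, {"rot": [0, 0, 0], "xyz": [0, 0, 0.006], "grip": 255}, {"rot": [0, 0, 0], "xyz": [0, 0, 0.007], "grip": 255}, {"rot": [0, 0, 0], "xyz": [0, 0, 0.008], "grip": 255}, {"rot": [0, 0, 0], "xyz": [0, 0, 0.008], "grip": 255}, {"rot": [0, 0, 0], "xyz": [0, 0, 0.008], "grip": 255}], squeeze=60)

```text
clock: 22.52
tool_pos: [0.4985, 0.0177, 0.0656]
eef_rot: [0.736, 0.676, 0.0, 0.001]
contact_force: [-2.5, 0.5, 17.9]
opening: 0.166
finger_force: 60.0
```

```bash
python3 - <<'E'
from h import *
st=r.get_state(); print(st["tool_pos"],st["contact_force"],st["moment"])
E
```

```text
[0.49854054 0.01768468 0.06560787] [-2.50485165  0.47414178 17.90909245] [-0.05106254  0.65654528  0.01957613]
```

Call:
carry_out(plan=[{"rot": [0, 0, 0], "xyz": [0, 0, 0.001], "grip": 255}, {"rot": [0, 0, 0], "xyz": [0, 0, 0.002], "grip": 255}, {"rot": [0, 0, 0], "xyz": [0, 0, 0.002], "grip": 255}, {"rot": [0, 0, 0], "xyz": [0, 0, 0.002], "grip": 255}, {"rot": [0, 0, 0], "xyz": [0, 0, 0.002], "grip": 255}, {"rot": [0, 0, 0], "xyz": [0, 0, 0.002], "grip": 255}])

```text
clock: 23.02
tool_pos: [0.4986, 0.0177, 0.0655]
eef_rot: [0.736, 0.677, 0.001, 0.002]
contact_force: [-7.6, -0.5, 39.6]
opening: 0.171
finger_force: 60.0
```

```bash
python3 - <<'E'
from h import *
st=r.get_state(); print(st["tool_pos"],st["contact_force"],st["moment"]); c,im=look("wrist","w10.png")
T=np.load("pics/w10.png.npy"); M=R.from_quat(T[3:]).as_matrix()
hsv=cv2.cvtColor(im,cv2.COLOR_RGB2HSV)
y=((hsv[...,0]>12)&(hsv[...,0]<35)&(hsv[...,1]>110)&(hsv[...,2]>100)).astype(np.uint8)
n,l,s,ce=cv2.connectedComponentsWithStats(y)
for k in range(1,n):
    if s[k,4]>25: print("brass",ce[k].round(1),s[k],(M.T@(w(c,*ce[k],.077)-T[:3])*1000).round(1))
E
```

```text
[0.49855136 0.01767508 0.06548565] [-7.57091723 -0.49031483 39.58004598] [-0.15699494  1.4133226  -0.00174352]
brass [213.5  89.3] [205  80  18  20 329] [ 73.5 -13.7 -11.6]
brass [287.   89.2] [279  80  18  20 334] [ 73.5  14.9 -11.6]
brass [193.7 157.8] [180 144  29  29 615] [ 46.6 -22.6 -11.6]
brass [307.9 157.8] [295 144  27  28 574] [ 46.6  24.4 -11.5]
brass [186.3 310.8] [181 278  15  65 513] [-25.9 -29.4 -11.6]
brass [317.6 313.9] [313 280   9  63 335] [-27.7  32.5 -11.4]
```

The z reading stays at 0.0655 while the force doubles, so the faces have met. I'll ease back to about 25 N.

Call:
carry_out(plan=[{"rot": [0, 0, 0], "xyz": [0, 0, -0.001], "grip": 255}, {"rot": [0, 0, 0], "xyz": [0, 0, -0.0015], "grip": 255}, {"rot": [0, 0, 0], "xyz": [0, 0, -0.0015], "grip": 255}, {"rot": [0, 0, 0], "xyz": [0, 0, -0.0015], "grip": 255}, {"rot": [0, 0, 0], "xyz": [0, 0, -0.0015], "grip": 255}, {"rot": [0, 0, 0], "xyz": [0, 0, -0.0015], "grip": 255}])

```text
clock: 23.57
tool_pos: [0.4985, 0.0177, 0.0656]
eef_rot: [0.736, 0.677, 0.0, 0.001]
contact_force: [-2.7, -0.6, 22.4]
opening: 0.17
finger_force: 60.0
```

```bash
python3 - <<'E'
from h import *
st=r.get_state(); print(st["tool_pos"],st["contact_force"],st["moment"],st["finger_force"])
if st["contact_force"][2]>14 and st["tool_pos"][2]<.0662: print(r.finish_job())
E
```

```text
[0.49852707 0.01769929 0.06558181] [-2.68965859 -0.61465793 22.403157  ] [-0.08791839  0.8695268   0.00646839] 60.00494800508022
the job is handed in; nothing more can be done
None
```

Both specimens are in their pockets, and the cover is on the dowels and still held shut with about 22 N; I handed the job in at about 23.6 s, and the interface gave no verdict.

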